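Hold a blood tube over the empty centrifuge bucket

TASK

Take the tall capped tube out of the white rack and carry it upright to the open centrifuge, then stop with it upright and centred over the one empty bucket of the rotor, its bottom about 1 cm above the bucket's mouth, and finish while still holding it there without moving, so that it can be checked before loading. It is thin glass: grip it lightly, with no more than 40 N, and do not let it or the arm touch the centrifuge, turn its rotor or disturb anything else on the table.

Things in the scene. Friction and masses are not known exactly. Their poses are not given: they have to be found in the camera images.
- tall_tube_center (a point): Centre, half-way up, of the loose tall capped blood tube: a round glass tube 16 mm in diameter and 110 mm long over all, about 15 to 30 g, dark red below, with an 18 mm long, 17 mm wide blue cap on top. It stands upright in one hole of the rack, its bottom 8 mm above the table and its top 118 mm above the table, so 68 mm stand out above the rack. z points along the tube to the cap. The same cap is on all tubes; it is the only tall one in the rack.
- tall_tube_bottom (a point): The lowest point, on the axis, of the tall tube's rounded bottom, 55 mm below its centre; z points up along the tube to the cap.
- tall_tube: The tall tube itself; origin at the bottom of the tube, z along it to the cap.
- rack: Fixed white plastic tube rack, a block 190 x 42 mm and 50 mm high, with four upright 18 mm holes, 42 mm deep, in one row along its x at -67.5, -22.5, 22.5 and 67.5 mm (45 mm apart). Origin at the centre of its underside on the table, x along the row, z up. Three tubes stand in it (one tall, two short), in holes that vary; one hole is free.
- centrifuge: Fixed round white table-top centrifuge, 320 mm in diameter at the foot, narrowing to 252 mm at its rim, which is 140 mm above the table. Open at the top (opening 226 mm wide); its smoked clear round lid (248 mm wide) stands open, leaning outward from a hinge at the rim on the machine's +y side, up to 0.38 m above the table. Origin on the table under the rotor's axis; z up, display on the -x side.
- rotor (a joint): Angle (rad) of the centrifuge's rotor about its upright axis, anticlockwise seen from above; at 0 the empty bucket lies on the centrifuge's +x side. It turns freely with slight friction and stays where it is. The rotor has four upright grey buckets 90 degrees apart, axes 60 mm from the rotor's axis, mouths 115 mm above the table. Three hold capped tubes like the tall one, tops 166 mm above the table; the fourth is empty. The hub between them is 124 mm high.
- empty_bucket (a point): Centre of the mouth of the one empty bucket of the rotor, at the height of its rim, 115 mm above the table; the mouth is 29 mm wide inside and 36 mm outside, z up. It lies 25 mm below the machine's rim.
- short_tube_a: Bystander: loose short capped tube, 16 mm in diameter and 75 mm long, standing in a hole of the rack, top 83 mm above the table. Origin at its bottom.
- short_tube_b: Bystander: another short tube like short_tube_a, in another hole of the rack.
- swab_jar: Bystander: pale jar with a steel cap, 56 mm in diameter, 100 mm high, standing between rack and centrifuge. Origin at the centre of its underside.
- tape_roll: Bystander: black roll 64 mm in diameter, 50 mm high, standing on its flat end. Origin at the centre of its underside.
- glass_dish: Bystander: round glass dish 140 mm wide, 32 mm high. Origin at the centre of its underside.
- pump_bottle: Bystander: amber bottle with a black pump, 62 mm in diameter, 179 mm high. Origin at the centre of its underside.
- wipes_box: Bystander: cardboard box 100 x 60 x 45 mm high. Origin at the centre of its underside.
There are look-alikes about, which are no part of the job. Leave any yellow look-alike of the tall_tube alone.

How it is judged (in metres and radians):
On the way:
1. the tall tube is lifted clear out of the rack by the fingers (height (world z) of tall_tube_bottom above 0.06 m and contact force between tall_tube and the fingers above 1 N), for 0.2 s.
At the end, for the whole second after the job is handed in: Fingers hold the tall tube still (under 20 mm/s), within 8 degrees of upright, its bottom 3 to 20 mm above the empty bucket's mouth and within 7 mm of its centre sideways, not touching the centrifuge; the bucket is within 6 mm and each bystander within 15 mm of its start (horizontal distance between tall_tube_bottom and empty_bucket below 0.007 m and z of tall_tube_bottom in the frame of empty_bucket between 0.003 and 0.02 m and angle between tall_tube's own z axis and vertical below 0.14 rad and linear speed of tall_tube below 0.02 m/s and contact force between tall_tube and the fingers above 1 N and contact force between tall_tube and centrifuge below 0.1 N and distance of empty_bucket from where it was at the start of the episode below 0.006 m and distance of each of short_tube_a, short_tube_b, swab_jar, tape_roll, glass_dish, pump_bottle, wipes_box from where it was at the start of the episode below 0.015 m); the arm keeps its last pose, push and grip.
It fails at once if the glass tube is squeezed with clearly more than 40 N (both pads together over 90 N) (contact force between tall_tube and the fingers above 90 N).
It fails at once if the tube, the fingers or the arm push against the centrifuge or its rotor (over 1 N) (contact force between any of tall_tube, the fingers, the arm and centrifuge above 1 N).
It fails at once if the rotor is turned (empty bucket moved over 6 mm) (distance of empty_bucket from where it was at the start of the episode above 0.006 m).
It fails at once if the tube is tipped more than 29 degrees from upright (angle between tall_tube's own z axis and vertical above 0.5 rad).
It fails at once if a bystander is moved more than 15 mm (distance of any of short_tube_a, short_tube_b, swab_jar, tape_roll, glass_dish, pump_bottle, wipes_box from where it was at the start of the episode above 0.015 m).
It also fails if it takes over 42 s, if anything falls off the work surface, if the arm or the gripper's body presses on something with over 40 N, if the wrist force passes 120 N, or if a joint passes its speed limit or range.

ROBOT

A 6-joint arm with a two-finger parallel gripper is mounted at the origin on the work surface. World frame = base frame: x ahead of the robot, y to its left, z up, the work surface at z = 0. Lengths are in mm, angles in rad, forces in N, time in s.
With the tool pointing down it reaches from about 275 to 750 mm from the base axis. Payload 10.2 kg.
Tool frame: the origin (TCP) lies at the very end of the fingers, on their centre line; the grasp point (between the pads) lies 19 mm behind it; z points along the fingers, y is the line along which they close (so a half turn about z gives the same grasp; the last joint's range is limited). The gripper opens to 85 mm and grips with 20 to 120 N. Pads are 22 mm wide; open, the fingers measure 114 mm over their backs; the gripper's body (76 mm by 85 mm) begins 54 mm behind the grasp point. The pads swing forward as they close: fully open they stand 13 mm farther back than shut.
Start: joints at [-0.223, 0.313, 1.498, -0, 1.331, -0.223], TCP at [525.006, -0.013, 231.294] pointing down, gripper open.
Joint ranges: [-2.94, 2.94], [-0.97, 2.17], [0.19, 2.56], [-1.23, 4.37], [0.02, 3.11], [-2.88, 2.88]. Speed limits (rad/s): [2.39, 2.39, 3.01, 3.14, 3.14, 3.14].

INTERFACE

Orientations are given as a unit quaternion [w, x, y, z].
In Python, from rig import ctrl gives the robot as it stands.
- The arm moves only by the tool step_arm, never from a script. Its argument "increments" is a list of rows, each a list of 3 entries, a list of its own where there are three numbers: the shift along the tool's x, y, z in cm, then the turn, a rotation vector about the tool's x, y, z in degrees, then the opening in per cent of the stroke, from 0 (shut) to 100 (fully open). A call has 1 to 8 rows; each row is the pose to reach, as a shift and turn from the pose commanded when the call began, along the tool's axes at that moment; what a row does not reach only later rows make up. A row lasts 1/8 s, in which the tool goes at most 62.5 mm and 10.7 degrees, less where a joint would pass 70% of its speed; a pose out of reach is approached as far as the arm can. A call with a gripper value outside its range is refused whole. The fingers move at their own pace and stop on an object; "squeeze" is the grip in N (left out, the last holds). Time passes only in rows, so rows that repeat a pose let the fingers close. It gives the time, the measured TCP pose, the force, the opening and the grip force at its end, in the units of the state.
- ctrl.sense(): the state, without advancing time (a new reading comes with each control period).
- ctrl.capture(name): name is "scene" or "side" or "wrist"; returns a dict with "img" (384x512x3 uint8, red, green, blue), "fx", "fy", "cx", "cy" (pixels), "extrinsics" (4x4, takes a point from camera to world coordinates). Camera axes: x right, y down, z forward; pixel columns grow to the right and rows downward; lengths in mm; the calibration is good to about 2 mm. A picture is of the moment at which its call begins. There is no depth.
- ctrl.finish_job(): hands the job in; it is judged then, once.
The state is a dict: "time_s": time; "joints": joint angles; "dq": joint speeds; "tau": joint torques, N m; "eef_pos": TCP position; "ee_rot": TCP orientation; "force": force on the tool from outside, world axes, zero at the start; "wrist_torque": the same for the moment, N m; "grip_width": opening from 0.0 (shut) to 1.0 (fully open); "grip_force": force on a finger pad.
Only numpy, scipy, OpenCV 4.12 (cv2) and the standard library are available. Lean on these libraries where they do the work, as an engineer would, in place of code of your own. Each camera call takes 0.05 s, during which the arm holds its last target. There are 200 camera calls.

## Working session

There is one attempt and no reset: what is moved stays moved. The work goes in short steps, Python scripts to look and compute and a tool call to move; the robot and the scene stay as the last step left them, time stands still between calls to the robot, and variables do not carry over. Pictures are saved under pics/ and viewed, at most 10 in all, crops included, and the job is handed in when it is done.

Besides the shell and the picture viewer there is one more tool, called after ">>>" by a JSON object that holds its "name" and its "arguments", one argument or row to a line. step_arm: Moves the arm, as the interface text tells. Its arguments: {"type":"object","properties":{"increments":{"type":"array"},"squeeze":{"type":"number"}},"required":["increments"]}

```bash
mkdir -p pics; cat > h.py <<'E'
import numpy as np, cv2, pickle
from rig import ctrl
def ray(c,u,v):
    E=np.array(c["extrinsics"]); d=E[:3,:3]@np.array([(u-c["cx"])/c["fx"],(v-c["cy"])/c["fy"],1.]); return E[:3,3],d
def onz(c,u,v,z):
    o,d=ray(c,u,v); return o+d*(z-o[2])/d[2]
def proj(c,p):
    E=np.array(c["extrinsics"]); q=E[:3,:3].T@(np.array(p,float)-E[:3,3]); return q[0]/q[2]*c["fx"]+c["cx"],q[1]/q[2]*c["fy"]+c["cy"]
def tri(c1,p1,c2,p2):
    o1,d1=ray(c1,*p1);o2,d2=ray(c2,*p2)
    s=np.linalg.lstsq(np.c_[d1,-d2],o2-o1,rcond=None)[0]
    a,b=o1+s[0]*d1,o2+s[1]*d2; return (a+b)/2,np.linalg.norm(a-b)
E
python3 - <<'E'
from h import *
C={n:ctrl.capture(n) for n in("scene","side","wrist")}
pickle.dump(C,open("c0.pkl","wb"))
for n,c in C.items():
    cv2.imwrite(f"pics/{n}0.png",cv2.resize(c["img"][...,::-1],(800,600),interpolation=cv2.INTER_CUBIC)); print(n,c["fx"],c["cx"],c["cy"],np.round(c["extrinsics"],3).tolist())
s=ctrl.sense();print(s)
E
```

```text
scene 406.59883863333704 256.3669008550287 200.94077123489797 [[0.796, 0.308, -0.522, 1138.833], [0.605, -0.434, 0.667, -818.495], [-0.021, -0.847, -0.531, 673.462], [0.0, 0.0, 0.0, 1.0]]
side 368.4232703570223 255.79733300017625 190.12729341175262 [[0.896, -0.323, 0.306, 291.755], [-0.445, -0.65, 0.616, -703.665], [-0.0, -0.688, -0.725, 790.485], [0.0, 0.0, 0.0, 1.0]]
wrist 338.8712066685228 254.6127558227294 189.43404535479806 [[1.0, 0.0, 0.0, 525.481], [0.0, -0.961, -0.276, 70.4], [0.0, 0.276, -0.961, 373.502], [0.0, 0.0, 0.0, 1.0]]
{'time_s': 0.15, 'joints': array([-2.23406431e-01,  3.13302060e-01,  1.49821234e+00,  6.22715436e-06,
        1.33100981e+00, -2.23370777e-01]), 'dq': array([ 0.00018614, -0.00262185, -0.00263604,  0.00090316,  0.0011242 ,
       -0.00223174]), 'tau': array([ 1.79854873e-03, -4.12368500e+01, -2.59796566e+01, -1.57318855e-04,
        3.17765021e-03, -3.62555340e-05]), 'eef_pos': array([5.24821702e+02, 2.65504833e-02, 2.30895385e+02]), 'ee_rot': array([-3.95747059e-04,  7.07119834e-01,  7.07093575e-01, -2.45648848e-04]), 'force': array([-0.06698534, -0.59860545,  0.31829051]), 'wrist_torque': array([-0.00915371,  0.02103327,  0.01664401]), 'grip_force': 0.0, 'grip_width': 0.9981566543903067}
```

View pics/scene0.png

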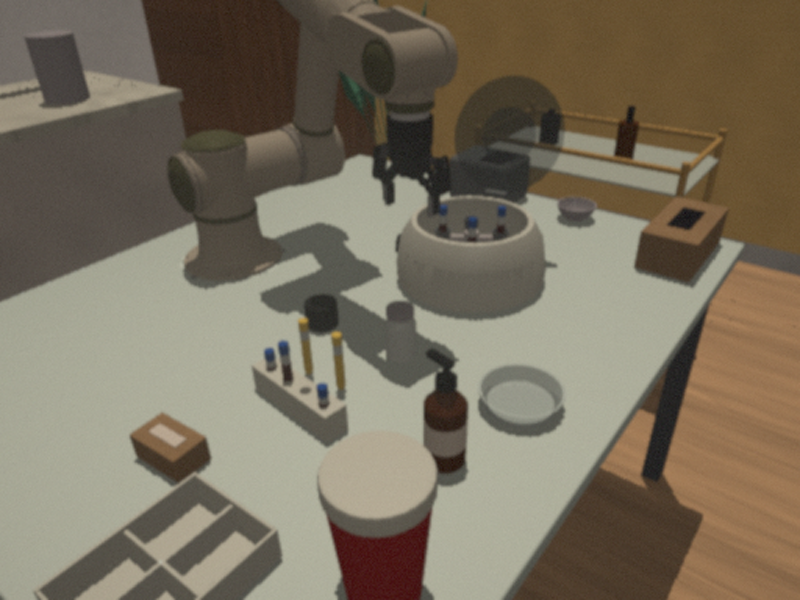

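View pics/side0.png

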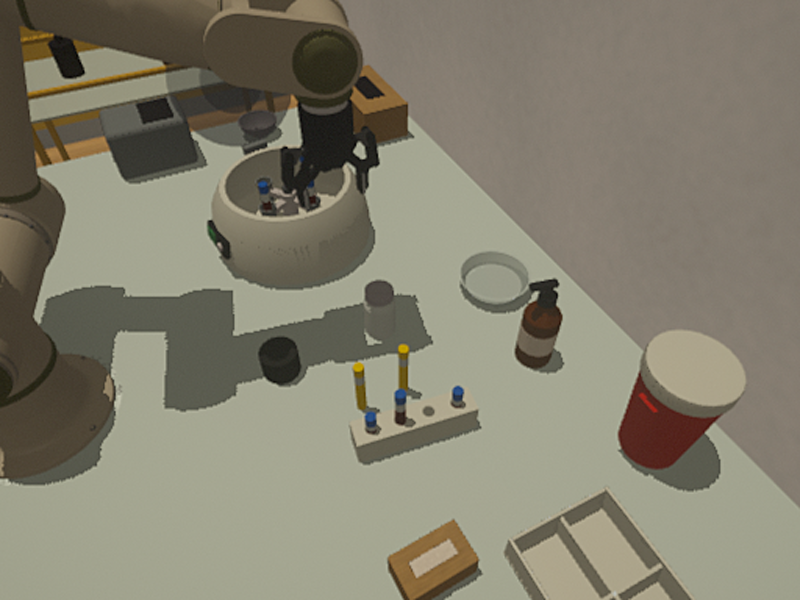

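The scene view shows the rack around (300,395), with blue caps at (269,355), (284,347) and (322,390) and yellow tubes at (305,345) and (338,360). In the side view the blue caps are at (371,421), (400,400) and (457,395), and the yellow look-alikes stand behind the rack at (360,385) and (403,365). The candidate is the blue cap at side (400,400), the only one in the rack with a long dark red tube showing. I'll measure it and confirm with a crop.

```bash
cat >> h.py <<'E'
def blobs(img,lo,hi,amin=8):
    m=cv2.inRange(cv2.cvtColor(img,cv2.COLOR_RGB2HSV),lo,hi)
    n,l,s,c=cv2.connectedComponentsWithStats(m)
    return [(np.round(c[i],1).tolist(),s[i].tolist()) for i in range(1,n) if s[i,4]>=amin]
BL=((105,110,40),(125,255,255)); YE=((18,140,90),(32,255,255))
E
python3 - <<'E'
from h import *
C=pickle.load(open("c0.pkl","rb"))
for n in C:
    print(n,"BLUE",blobs(C[n]["img"],*BL))
    print(n,"YEL",[b for b in blobs(C[n]["img"],*YE) if b[1][4]<600])
a=C["side"]["img"][230:310,210:320]; b=C["wrist"]["img"]
A=cv2.resize(a,(550,400),interpolation=cv2.INTER_CUBIC)
cv2.imwrite("pics/crop.png",A[...,::-1])
E
```

```text
scene BLUE [([283.3, 132.8], [282, 132, 4, 3, 9]), ([320.7, 134.0], [319, 132, 4, 5, 12]), ([302.3, 140.5], [301, 139, 4, 4, 12]), ([180.5, 220.2], [179, 219, 4, 3, 10]), ([171.6, 224.8], [170, 224, 4, 3, 8]), ([205.8, 248.5], [204, 246, 5, 7, 19])]
scene YEL [([488.9, 9.3], [487, 6, 4, 7, 9]), ([395.5, 28.6], [394, 27, 5, 5, 10]), ([359.9, 39.8], [358, 37, 5, 6, 8]), ([465.0, 71.9], [464, 68, 3, 8, 9]), ([501.5, 90.5], [499, 88, 6, 6, 8]), ([465.6, 93.0], [465, 91, 3, 5, 8]), ([194.1, 205.5], [192, 204, 5, 5, 15]), ([215.0, 214.8], [213, 213, 5, 6, 21]), ([217.4, 242.6], [216, 239, 3, 8, 12])]
side BLUE [([168.1, 119.5], [165, 116, 7, 8, 40]), ([198.7, 117.7], [197, 116, 4, 4, 12]), ([292.6, 250.7], [290, 247, 6, 9, 38]), ([255.8, 253.3], [253, 249, 7, 10, 51]), ([236.8, 267.7], [234, 264, 6, 9, 45])]
side YEL [([20.7, 22.0], [13, 17, 21, 10, 122]), ([53.7, 29.1], [47, 25, 19, 9, 79]), ([22.6, 32.5], [14, 27, 19, 13, 179]), ([60.9, 51.6], [17, 41, 93, 21, 234]), ([237.9, 65.4], [235, 63, 7, 7, 14]), ([48.2, 75.3], [33, 70, 31, 11, 126]), ([24.9, 80.3], [21, 78, 9, 6, 36]), ([257.8, 224.6], [255, 220, 7, 10, 57]), ([229.1, 236.5], [226, 232, 7, 10, 54]), ([258.1, 241.4], [256, 235, 5, 15, 69]), ([230.8, 253.6], [228, 246, 6, 16, 81]), ([276.1, 346.2], [268, 341, 17, 10, 40]), ([301.6, 354.6], [300, 352, 4, 6, 8]), ([294.9, 358.1], [292, 355, 8, 8, 18]), ([253.5, 356.9], [250, 356, 8, 3, 10]), ([257.9, 364.2], [255, 359, 7, 13, 32]), ([287.0, 361.4], [285, 360, 5, 4, 9]), ([286.8, 366.0], [283, 363, 9, 7, 22]), ([278.5, 368.0], [273, 366, 12, 6, 17]), ([269.3, 370.6], [267, 370, 5, 3, 9]), ([275.3, 374.1], [271, 370, 9, 9, 18]), ([263.2, 377.5], [260, 373, 7, 10, 26])]
wrist BLUE []
wrist YEL [([204.6, 334.7], [197, 323, 15, 23, 237]), ([264.8, 336.6], [260, 323, 11, 28, 281])]
```

View pics/wrist0.png

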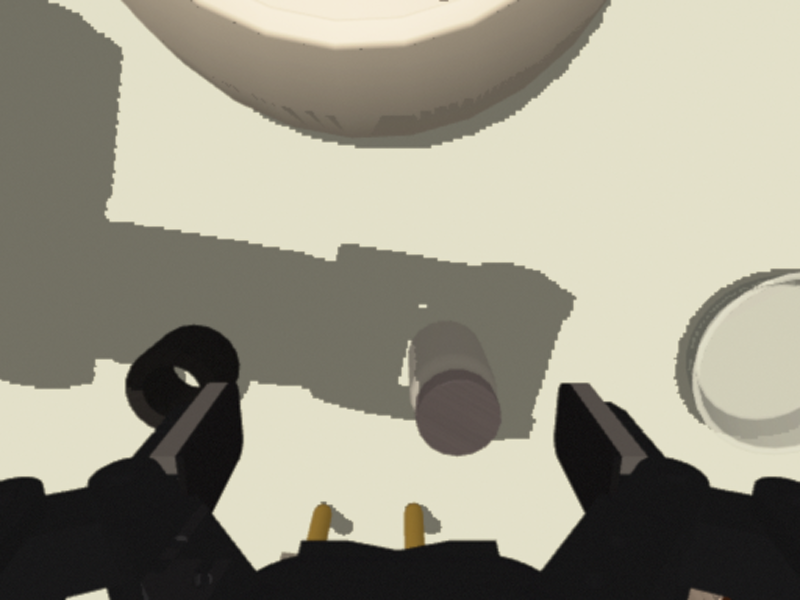

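View pics/crop.png

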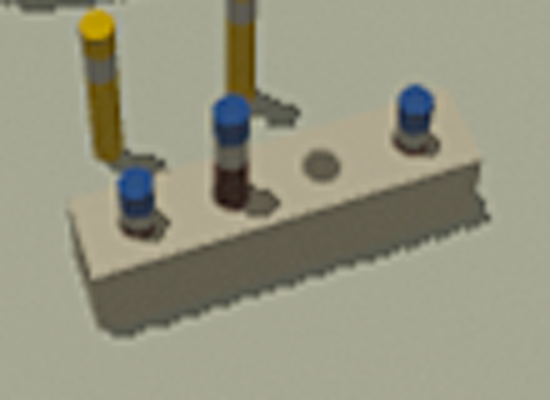

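The crop confirms it: the blue-capped tube at crop (231,150), in the second hole from the left, stands well out of the rack with dark red glass. The neighbours at crop (137,200) and (415,115) are short, and the yellow ones stand behind the rack. The wrist view shows the centrifuge's near rim at the top, the jar at (458,410) and the two yellow tubes at (320,520) and (413,520).

```bash
python3 - <<'E'
from h import *
C=pickle.load(open("c0.pkl","rb"));S,D=C["scene"],C["side"]
for n,a,b,z in(("tall",(180.5,221.5),(255.8,253.3),109),("shortL",(171.6,226.5),(236.8,267.7),74),("shortR",(205.8,248.5),(292.6,250.7),74),("ye1",(194.1,206),(229.1,236.5),0),("ye2",(215,215.5),(257.8,224.6),0),
  ("cfA",(283.3,133.5),(168.1,119.5),157),):
    p,e=tri(S,a,D,b); print(n,p.round(1),round(e,1), "z-plane side",onz(D,*b,z).round(1)[:2],"scene",onz(S,*a,z).round(1)[:2])
print([ (p,onz(S,*p,157).round(0)) for p in((283.3,132.8),(320.7,134.),(302.3,140.5))])
print("side cf",onz(D,198.7,117.7,157))
# wrist: yellow tops, jar top
W=C["wrist"]; k=512/800
print("jar top",onz(W,458*k,412*k,100),"rim nearest",onz(W,355*k,45*k,140), "dish",onz(W,780*k,360*k,32))
for q in((285,165),(357,100)): pass
E
```

```text
tall [ 494.2 -295.5  111.5] 2.8 z-plane side [ 494.4 -295.6] scene [ 490.7 -291.3]
shortL [ 449.9 -289.6   75.1] 1.8 z-plane side [ 449.8 -289.9] scene [ 448.2 -287.4]
shortR [ 583.8 -306.2   77.2] 3.1 z-plane side [ 584.4 -306.2] scene [ 580.4 -301.5]
ye1 [ 462.7 -219.9  103. ] 6.3 z-plane side [ 487.1 -151.8] scene [ 338.8 -106.6]
ye2 [ 536.9 -220.   103.5] 4.1 z-plane side [ 572.8 -149.9] scene [ 426.5 -107.9]
cfA [457.4 201.2 158.5] 3.5 z-plane side [457.1 200.4] scene [453.9 207.9]
[((283.3, 132.8), array([451., 213., 157.])), ((320.7, 134.0), array([555., 272., 157.])), ((302.3, 140.5), array([534., 195., 157.]))]
side cf [539.59490223 169.27196708 157.        ]
jar top [560.04298856 -77.51442009 100.        ] rim nearest [508.17606328 108.68834213 140.        ] dish [791.25300373 -74.07234224  32.        ]
```

Tall tube at about (494,-295), rack row turned about -7°. The rotor can't be seen well from the outer views, so I'll look at it from above with the wrist camera.

>>> {"name": "step_arm", "arguments": {
  "increments": [
    [[4,-0.5,-3],[0,0,0],100],
    [[8,-1,-6],[0,0,0],100],
    [[12,-1.5,-8],[0,0,0],100],
    [[12,-1.5,-8],[0,0,0],100],
    [[12,-1.5,-8],[0,0,0],100],
    [[12,-1.5,-8],[0,0,0],100]
  ]
}}

```text
time_s: 0.9
eef_pos: [510.0, 119.1, 310.5]
ee_rot: [-0.0, 0.708, 0.707, -0.001]
force: [-0.2, -0.5, -1.3]
grip_width: 1.0
grip_force: 0.0
```

```bash
python3 - <<'E'
from h import *
c=ctrl.capture("wrist"); pickle.dump(c,open("c1.pkl","wb"))
s=ctrl.sense();print(s["eef_pos"],np.abs(s["dq"]).max(),np.round(c["extrinsics"],3).tolist())
cv2.imwrite("pics/w1.png",cv2.resize(c["img"][...,::-1],(800,600),interpolation=cv2.INTER_CUBIC))
print(blobs(c["img"],*BL))
g=cv2.medianBlur(cv2.cvtColor(c["img"],cv2.COLOR_RGB2GRAY),3)
print(cv2.HoughCircles(g,cv2.HOUGH_GRADIENT,1,15,param1=80,param2=15,minRadius=12,maxRadius=35))
E
```

```text
[510.03964583 119.15337822 310.68089931] 0.004307564991712607 [[1.0, -0.001, -0.001, 510.842], [-0.001, -0.961, -0.277, 189.56], [-0.0, 0.277, -0.961, 453.199], [0.0, 0.0, 0.0, 1.0]]
[([314.7, 1.2], [308, 0, 14, 4, 43]), ([190.3, 76.5], [180, 66, 22, 22, 379]), ([290.3, 100.0], [280, 90, 21, 21, 351])]
[[[472.5 281.5  33.3]
  [452.5 273.5  34.4]
  [295.5 317.5  21.8]
  [197.5  78.5  19.3]
  [284.5  98.5  18.3]
  [263.5  32.5  31.1]
  [156.5 303.5  19.6]
  [247.5  85.5  33.3]
  [250.5  41.5  17.7]
  [291.5  47.5  33.3]
  [294.5  64.5  32.2]
  [307.5   5.5  18.8]
  [289.5 283.5  20.3]
  [163.5 287.5  21.7]
  [380.5 283.5  28.8]
  [221.5  46.5  24.3]
  [264.5  11.5  28.9]
  [242.5  10.5  26.6]
  [218.5  30.5  29.9]
  [310.5 130.5  22.9]
  [117.5 289.5  16.7]
  [215.5  64.5  17.2]
  [148.5  82.5  19.4]]]
```

View pics/w1.png

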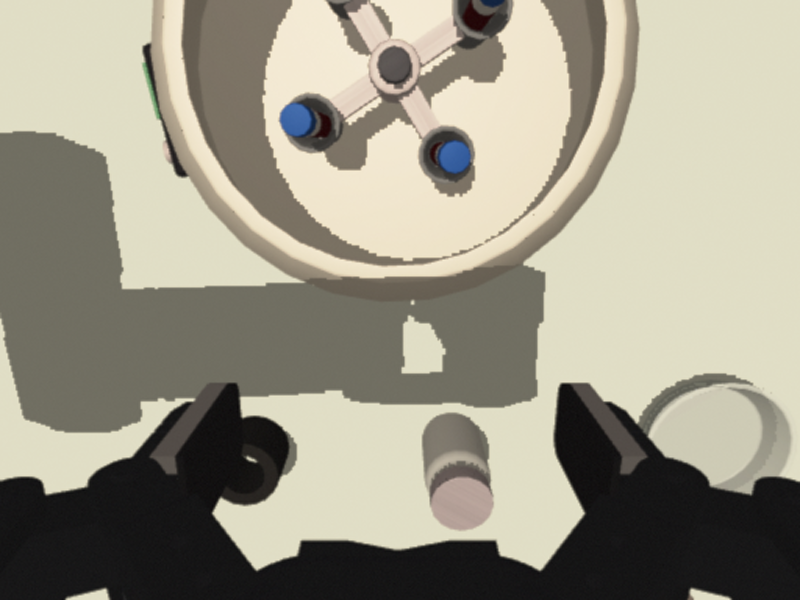

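The wrist view shows the rotor hub at (395,65), three blue-capped tubes at (298,120), (453,156) and (485,5), and the empty bucket cut off at the top around (347,5). I'll move 6 cm further over it to see it whole.

>>> {"name": "step_arm", "arguments": {
  "increments": [
    [[3,0,0],[0,0,0],100],
    [[6,0,0],[0,0,0],100],
    [[6,0,0],[0,0,0],100],
    [[6,0,0],[0,0,0],100]
  ]
}}

```text
time_s: 1.45
eef_pos: [510.1, 179.1, 311.0]
ee_rot: [-0.0, 0.707, 0.707, -0.0]
force: [-0.7, -0.1, -0.6]
grip_width: 1.002
grip_force: 0.0
```

```bash
python3 - <<'E'
from h import *
c=ctrl.capture("wrist"); pickle.dump(c,open("c2.pkl","wb"))
s=ctrl.sense();print(s["time_s"],s["eef_pos"])
cv2.imwrite("pics/w2.png",cv2.resize(c["img"][0:210,90:370][...,::-1],(800,600),interpolation=cv2.INTER_CUBIC))
B=[b for b in blobs(c["img"],*BL) if b[1][4]>200];print(B)
for b in B: print(b[0],onz(c,*b[0],164).round(1))
E
```

```text
1.5 [510.14295748 179.03134307 311.10825654]
[([313.1, 71.1], [302, 60, 23, 23, 382]), ([193.9, 148.4], [184, 139, 21, 20, 328]), ([287.7, 169.3], [278, 159, 20, 21, 320])]
[313.1, 71.1] [558.2 265.6 164. ]
[193.9, 148.4] [458.8 202.8 164. ]
[287.7, 169.3] [539.9 184.4 164. ]
```

View pics/w2.png

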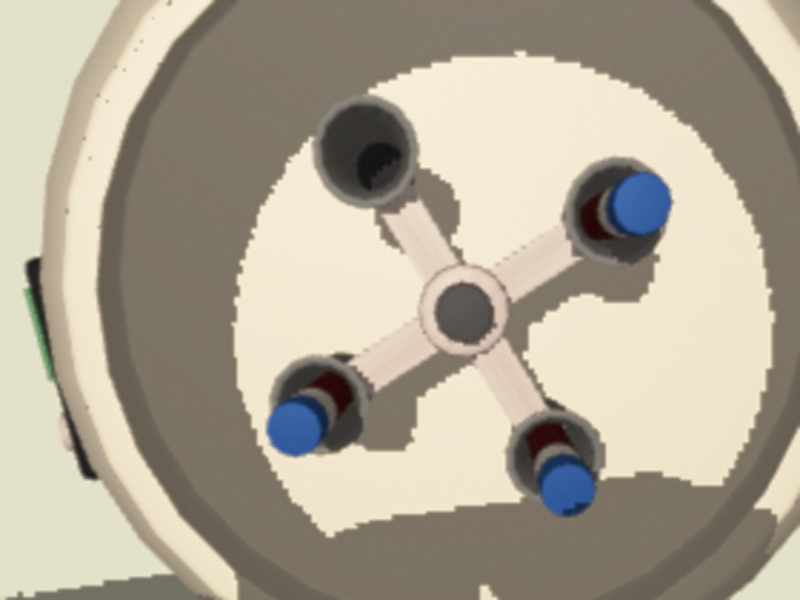

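The crop shows the empty bucket's mouth at about (366,152), the hub at (464,313) and the three filled buckets. I'll compare the bucket's directly measured position with the one the three caps imply.

```bash
python3 - <<'E'
from h import *
c=pickle.load(open("c2.pkl","rb")); k=.35
f=lambda u,v:(90+u*k,v*k)
print("bucket direct",onz(c,*f(366,151),115).round(1),"hub",onz(c,*f(464,313),124).round(1))
for q in((614,211),(319,404),(556,456)): print("others",onz(c,*f(*q),115).round(1))
c1=pickle.load(open("c1.pkl","rb"))
A=[onz(c1,*p,164) for p in((190.3,76.5),(290.3,100))];print("c1 caps",np.round(A,1))
p,e=tri(c1,(190.3,76.5),c,(193.9,148.4));print(p,e)
E
```

```text
bucket direct [477.  284.4 115. ] hub [508.9 233.4 124. ]
others [558.6 265.9 115. ]
others [458.  201.9 115. ]
others [541.4 183.4 115. ]
c1 caps [[458.6 201.5 164. ]
 [540.2 183.  164. ]]
[457.54860331 201.79001959 157.65226432] 0.13104246806035258
```

Direct and indirect measurements agree: bucket mouth at (477,284). Next I move above the tall tube and turn so the fingers close across the row.

>>> {"name": "step_arm", "arguments": {
  "increments": [
    [[-5,-0.2,0],[0,0,-10],100],
    [[-11,-0.4,0],[0,0,-20],100],
    [[-17,-0.6,0],[0,0,-30],100],
    [[-23,-0.8,0],[0,0,-40],100],
    [[-29,-1,1],[0,0,-50],100],
    [[-35,-1.2,2],[0,0,-60],100],
    [[-41,-1.4,4],[0,0,-70],100],
    [[-47.3,-1.6,6],[0,0,-80],100]
  ]
}}

```text
time_s: 2.5
eef_pos: [494.1, -267.6, 259.8]
ee_rot: [0.0, 0.097, 0.995, -0.0]
force: [0.9, 0.1, -0.5]
grip_width: 1.0
grip_force: 0.0
```

>>> {"name": "step_arm", "arguments": {
  "increments": [
    [[0,0,0],[0,0,-3],90],
    [[0,0,0],[0,0,-3],80],
    [[0,0,0],[0,0,-3],70],
    [[0,0,0],[0,0,-3],70],
    [[0,0,0],[0,0,-3],70]
  ]
}}

```text
time_s: 3.12
eef_pos: [495.1, -264.6, 260.2]
ee_rot: [0.0, 0.073, 0.997, -0.0]
force: [-0.1, -1.0, 0.9]
grip_width: 0.701
grip_force: 0.0
```

```bash
python3 - <<'E'
from h import *
c=ctrl.capture("wrist"); pickle.dump(c,open("c3.pkl","wb"))
s=ctrl.sense();print(s["time_s"],s["eef_pos"],s["joints"].round(2),s["ee_rot"].round(3),s["grip_width"],np.round(c["extrinsics"],3).tolist())
cv2.imwrite("pics/w3.png",cv2.resize(c["img"][...,::-1],(800,600),interpolation=cv2.INTER_CUBIC))
for b in blobs(c["img"],*BL,30): print(b,"tall",onz(c,*b[0],116).round(1),"short",onz(c,*b[0],81).round(1))
E
```

```text
3.175 [ 495.12824448 -264.64953246  260.16290633] [-0.7   0.38  1.34 -0.    1.43 -2.12] [ 0.     0.073  0.997 -0.   ] 0.6977010787117908 [[0.145, 0.95, 0.276, 425.96], [0.989, -0.14, -0.04, -254.334], [0.001, 0.279, -0.96, 402.882], [0.0, 0.0, 0.0, 1.0]]
([223.3, 123.0], [215, 114, 18, 19, 247]) tall [ 447.5 -283.7  116. ] short [ 450.1 -287.3   81. ]
([221.8, 177.9], [213, 167, 19, 22, 321]) tall [ 493.8 -293.   116. ] short [ 502.1 -297.8   81. ]
([229.0, 251.7], [222, 242, 15, 20, 245]) tall [ 564.6 -298.6  116. ] short [ 581.5 -304.    81. ]
```

View pics/w3.png

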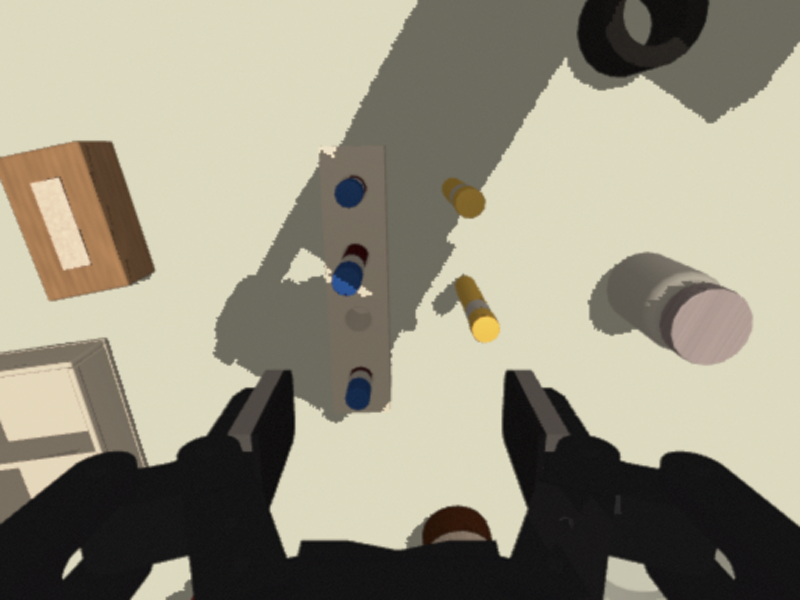

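The rack is at left centre with the tall tube's cap at (347,278), short ones at (349,192) and (358,395), and the yellow look-alikes at (468,200) and (483,328). The tall tube is at (494,-293). I'll align over it, then descend.

>>> {"name": "step_arm", "arguments": {
  "increments": [
    [[-0.3,-2.8,0],[0,0,0],60],
    [[-0.3,-2.8,3],[0,0,0],60],
    [[-0.3,-2.8,6],[0,0,0],60],
    [[-0.3,-2.8,8],[0,0,0],60],
    [[-0.3,-2.8,10],[0,0,0],60],
    [[-0.3,-2.8,10],[0,0,0],60],
    [[-0.3,-2.8,10],[0,0,0],60]
  ],
  "squeeze": 25
}}

```text
time_s: 4.05
eef_pos: [494.3, -293.3, 161.0]
ee_rot: [0.001, 0.073, 0.997, -0.0]
force: [-0.2, -0.0, 0.2]
grip_width: 0.603
grip_force: 0.0
```

```bash
python3 - <<'E'
from h import *
c=ctrl.capture("wrist"); d=ctrl.capture("side")
s=ctrl.sense();print(s["time_s"],s["eef_pos"],s["ee_rot"].round(3),s["grip_width"])
for b in blobs(c["img"],*BL,30): print(b,"tall",onz(c,*b[0],116).round(1))
im=cv2.resize(c["img"],(400,300)); dd=cv2.resize(d["img"][150:300,170:370],(400,300),interpolation=cv2.INTER_CUBIC)
cv2.imwrite("pics/w4.png",np.hstack([im,dd])[...,::-1])
E
```

```text
4.15 [ 494.26462379 -293.27354193  161.00913225] [ 0.001  0.073  0.997 -0.001] 0.6050367696550913
([252.5, 131.3], [241, 118, 24, 27, 504]) tall [ 445.9 -287.1  116. ]
([253.6, 212.7], [240, 196, 28, 34, 740]) tall [ 493.  -293.5  116. ]
([255.9, 305.2], [246, 291, 21, 29, 504]) tall [ 555.5 -301.2  116. ]
```

View pics/w4.png

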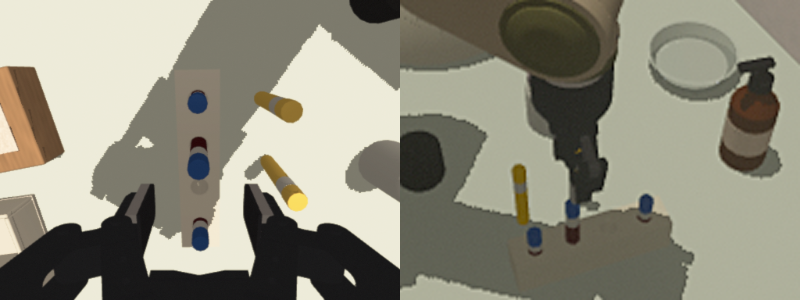

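The tall cap lies at wrist (199,165), midway between the fingers, and the measured position is within 1 mm of the TCP. The look-alikes at (285,105) and (293,195) are clear of the right finger. Now descend and close.

>>> {"name": "step_arm", "arguments": {
  "increments": [
    [[0.1,0,3],[0,0,0],60],
    [[0.1,0,5.5],[0,0,0],60],
    [[0.1,0,7.5],[0,0,0],60],
    [[0.1,0,8.8],[0,0,0],60],
    [[0.1,0,8.8],[0,0,0],60],
    [[0.1,0,8.8],[0,0,0],60]
  ]
}}

```text
time_s: 4.9
eef_pos: [493.3, -293.3, 73.0]
ee_rot: [0.001, 0.073, 0.997, -0.0]
force: [0.4, -0.0, -0.2]
grip_width: 0.601
grip_force: 0.0
```

>>> {"name": "step_arm", "arguments": {
  "increments": [
    [[0,0,0],[0,0,0],40],
    [[0,0,0],[0,0,0],30],
    [[0,0,0],[0,0,0],22],
    [[0,0,0],[0,0,0],16],
    [[0,0,0],[0,0,0],10],
    [[0,0,0],[0,0,0],5],
    [[0,0,0],[0,0,0],5],
    [[0,0,0],[0,0,0],5]
  ],
  "squeeze": 25
}}

```text
time_s: 5.9
eef_pos: [493.0, -293.1, 72.2]
ee_rot: [0.0, 0.073, 0.997, -0.0]
force: [-0.3, -0.6, 2.5]
grip_width: 0.189
grip_force: 24.5
```

Gripped at 24.5 N with a width of 16 mm. Lift straight up, gently.

>>> {"name": "step_arm", "arguments": {
  "increments": [
    [[0,0,-1],[0,0,0],5],
    [[0,0,-3],[0,0,0],5],
    [[0,0,-5.5],[0,0,0],5],
    [[0,0,-8.5],[0,0,0],5],
    [[0,0,-12],[0,0,0],5],
    [[0,0,-15.5],[0,0,0],5],
    [[0,0,-18],[0,0,0],5],
    [[0,0,-19.5],[0,0,0],5]
  ]
}}

```text
time_s: 6.9
eef_pos: [493.0, -292.8, 268.5]
ee_rot: [0.0, 0.073, 0.997, -0.0]
force: [-0.5, -0.1, -1.3]
grip_width: 0.184
grip_force: 24.4
```

```bash
python3 - <<'E'
from h import *
c=ctrl.capture("wrist"); d=ctrl.capture("side"); e=ctrl.capture("scene")
pickle.dump((c,d,e),open("c5.pkl","wb"))
s=ctrl.sense();print(s["time_s"],s["eef_pos"],s["grip_width"],s["grip_force"],s["force"])
for n,q in(("w",c),("d",d),("e",e)): print(n,[b for b in blobs(q["img"],*BL,8)])
z=lambda q,u,v:cv2.resize(q["img"][v:v+150,u:u+133],(266,300),interpolation=cv2.INTER_CUBIC)
print("proj",proj(d,s["eef_pos"]),proj(e,s["eef_pos"]))
ud,vd=map(int,proj(d,s["eef_pos"]));ue,ve=map(int,proj(e,s["eef_pos"]))
im=cv2.resize(c["img"],(266,200));im=np.vstack([im,np.zeros((100,266,3),np.uint8)])
cv2.imwrite("pics/w5.png",np.hstack([im,z(d,ud-66,vd-60),z(e,ue-66,max(0,ve-60))])[...,::-1])
E
```

```text
7.05 [ 492.90803105 -292.81682032  266.90211911] 0.1835465188728678 24.359319743234664 [ 0.97495924 -0.25686384  0.51503053]
w [([252.9, 120.1], [245, 112, 17, 17, 224]), ([254.7, 302.2], [230, 269, 51, 67, 2682])]
d [([168.0, 119.5], [165, 116, 7, 8, 39]), ([292.6, 251.5], [290, 247, 6, 9, 36]), ([236.8, 268.1], [234, 264, 7, 9, 51])]
e [([320.8, 134.1], [320, 132, 3, 5, 11]), ([302.0, 140.5], [301, 139, 3, 4, 8]), ([205.9, 248.1], [204, 247, 4, 3, 9])]
proj (np.float64(254.4176509159171), np.float64(205.2737249366188)) (np.float64(172.16859728283254), np.float64(163.91216019653808))
```

View pics/w5.png

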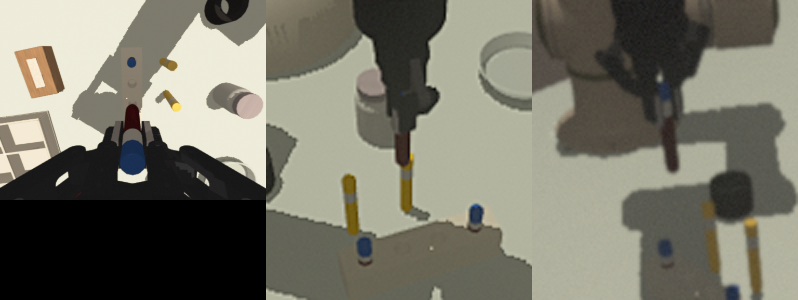

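The tube is out of the rack and hangs between the fingers, upright in both views, with its bottom at side-crop (403,165) and scene-crop (672,170). I'll check its bottom and the offset to the TCP.

```bash
python3 - <<'E'
from h import *
c,d,e=pickle.load(open("c5.pkl","rb"))
print("bottom",tri(d,(256.5,228),e,(176,189)))
for n,q,b in(("d",d,(256.5,228)),("e",e,(176,189))): print(n,onz(q,*b,203).round(1))
tcp=np.array([492.9,-292.8,266.9])
# cap top: blue blob in wrist, widest rows
m=cv2.inRange(cv2.cvtColor(c["img"],cv2.COLOR_RGB2HSV),*BL); m[:250]=0
r=[(v,*np.where(m[v])[0][[0,-1]]) for v in range(265,338,4) if m[v].any()]; print(r)
print([proj(c,[492.9+dx,-292.8,313]) for dx in(-8.5,0,8.5)], [proj(c,[492.9+dx,-292.8,295]) for dx in(-8,0,8)])
E
```

```text
bottom (array([ 495.31636839, -296.19444832,  202.85578622]), np.float64(4.0153640336673915))
d [ 494.5 -298.7  203. ]
e [ 494.2 -293.5  203. ]
[(269, np.int64(251), np.int64(259)), (273, np.int64(242), np.int64(267)), (277, np.int64(237), np.int64(272)), (281, np.int64(234), np.int64(275)), (285, np.int64(234), np.int64(275)), (289, np.int64(233), np.int64(276)), (293, np.int64(233), np.int64(276)), (297, np.int64(232), np.int64(277)), (301, np.int64(231), np.int64(278)), (305, np.int64(231), np.int64(279)), (309, np.int64(230), np.int64(279)), (313, np.int64(230), np.int64(280)), (317, np.int64(230), np.int64(279)), (321, np.int64(232), np.int64(278)), (325, np.int64(235), np.int64(274)), (329, np.int64(239), np.int64(270)), (333, np.int64(246), np.int64(263))]
[(np.float64(250.20700887980223), np.float64(285.91940222477797)), (np.float64(253.9853637514194), np.float64(307.98279428306864)), (np.float64(257.61073206904916), np.float64(329.15283396050484))] [(np.float64(250.97046209881063), np.float64(260.8882086969467)), (np.float64(254.0445759645989), np.float64(279.3370974924528)), (np.float64(257.01661549973073), np.float64(297.17340065926345))]
```

The tube sits about 1.5 mm ahead (+x) of the TCP, with its bottom at z≈203 and no slip. From here to the bucket is (10.1, 56.8) cm along tool x and y, which I'll do in three smooth legs.

>>> {"name": "step_arm", "arguments": {
  "increments": [
    [[0.2,1,0],[0,0,0],5],
    [[0.5,3,0],[0,0,0],5],
    [[1,6,0],[0,0,0],5],
    [[1.6,9,0],[0,0,0],5],
    [[2.1,12,0],[0,0,0],5],
    [[2.7,15,0],[0,0,0],5],
    [[3.2,18,0],[0,0,0],5],
    [[3.7,21,0],[0,0,0],5]
  ]
}}

```text
time_s: 8.05
eef_pos: [486.3, -77.5, 266.7]
ee_rot: [-0.0, 0.073, 0.997, 0.0]
force: [0.4, -0.4, -0.9]
grip_width: 0.186
grip_force: 24.4
```

>>> {"name": "step_arm", "arguments": {
  "increments": [
    [[0.5,3,0],[0,0,0],5],
    [[1,6,0],[0,0,0],5],
    [[1.6,9,0],[0,0,0],5],
    [[2.1,12,0],[0,0,0],5],
    [[2.7,15,0],[0,0,0],5],
    [[3.2,18,0],[0,0,0],5],
    [[3.6,20,0],[0,0,0],5],
    [[3.7,21,0],[0,0,0],5]
  ]
}}

```text
time_s: 9.05
eef_pos: [480.1, 135.0, 266.7]
ee_rot: [-0.0, 0.072, 0.997, 0.0]
force: [-0.4, 0.2, -0.6]
grip_width: 0.185
grip_force: 24.4
```

```bash
python3 - <<'E'
from h import *
from scipy.spatial.transform import Rotation as R
s=ctrl.sense(); q=s["ee_rot"]; M=R.from_quat([*q[1:],q[0]]).as_matrix()
print(s["time_s"],s["eef_pos"],s["grip_width"],s["grip_force"],M.round(3).tolist(),"tool delta",(M.T@(np.array([475.7,284.2,s["eef_pos"][2]])-s["eef_pos"])).round(1))
E
```

```text
9.05 [480.10287179 135.00179122 266.74966624] 0.18472695155459387 24.37149896810297 [[-0.99, 0.144, -0.001], [0.144, 0.99, 0.0], [0.001, 0.0, -1.0]] tool delta [ 25.9 147.    0. ]
```

>>> {"name": "step_arm", "arguments": {
  "increments": [
    [[0.2,1,0],[0,0,0],5],
    [[0.5,3,0],[0,0,0],5],
    [[1,6,0],[0,0,0],5],
    [[1.5,9,0],[0,0,0],5],
    [[2,11.5,0],[0,0,0],5],
    [[2.4,13.5,0],[0,0,0],5],
    [[2.6,14.5,0],[0,0,0],5],
    [[2.6,14.7,0],[0,0,0],5]
  ]
}}

```text
time_s: 10.05
eef_pos: [476.8, 282.7, 266.9]
ee_rot: [-0.0, 0.073, 0.997, -0.0]
force: [1.1, -1.3, -0.6]
grip_width: 0.184
grip_force: 24.4
```

>>> {"name": "step_arm", "arguments": {
  "increments": [
    [[0,0,1],[0,0,0],5],
    [[0,0,2],[0,0,0],5],
    [[0,0,3],[0,0,0],5],
    [[0,0,3.5],[0,0,0],5],
    [[0,0,3.5],[0,0,0],5],
    [[0,0,3.5],[0,0,0],5]
  ]
}}

```text
time_s: 10.8
eef_pos: [476.9, 282.6, 232.3]
ee_rot: [0.0, 0.073, 0.997, 0.0]
force: [-0.2, -0.7, -0.4]
grip_width: 0.185
grip_force: 24.4
```

```bash
python3 - <<'E'
from h import *
c=ctrl.capture("wrist"); d=ctrl.capture("side"); e=ctrl.capture("scene")
pickle.dump((c,d,e),open("c6.pkl","wb"))
s=ctrl.sense();print(s["time_s"],s["eef_pos"],s["grip_width"],s["grip_force"],s["force"])
print("scene",blobs(e["img"],*BL),"side",blobs(d["img"],*BL),"wrist",blobs(c["img"],*BL,30))
B=[477.2,284,115]; print("bucket proj w/s/e",[np.round(proj(q,B),1) for q in(c,d,e)])
ud,vd=map(int,proj(d,B));ue,ve=map(int,proj(e,B))
z=lambda q,u,v:cv2.resize(q["img"][max(0,v-50):max(0,v-50)+75,u-50:u+50],(400,300),interpolation=cv2.INTER_CUBIC)
im=cv2.resize(c["img"],(400,300))
cv2.imwrite("pics/w6.png",np.vstack([np.hstack([im,cv2.resize(c["img"][150:342,160:352],(400,300))]),np.hstack([z(d,ud,vd),z(e,ue,ve)])])[...,::-1])
E
```

```text
10.95 [476.89323964 282.66325599 232.28553018] 0.1848550461133196 24.38997544872109 [-0.66436065 -0.37210439  0.46361258]
scene [([320.8, 133.9], [320, 132, 3, 5, 10]), ([171.7, 224.9], [170, 224, 4, 3, 9]), ([205.6, 247.9], [204, 246, 5, 4, 14])] side [([194.0, 100.0], [192, 97, 5, 7, 29]), ([197.4, 115.8], [195, 113, 6, 7, 31]), ([168.2, 119.6], [166, 116, 6, 8, 37]), ([292.6, 250.7], [290, 247, 6, 9, 38]), ([236.7, 267.6], [234, 264, 6, 9, 44])] wrist [([129.5, 188.9], [114, 174, 32, 30, 692]), ([254.7, 302.6], [230, 269, 51, 67, 2709])]
bucket proj w/s/e [array([255.9, 182.8]), array([168.7, 114.7]), array([301.4, 139.4])]
```

View pics/w6.png

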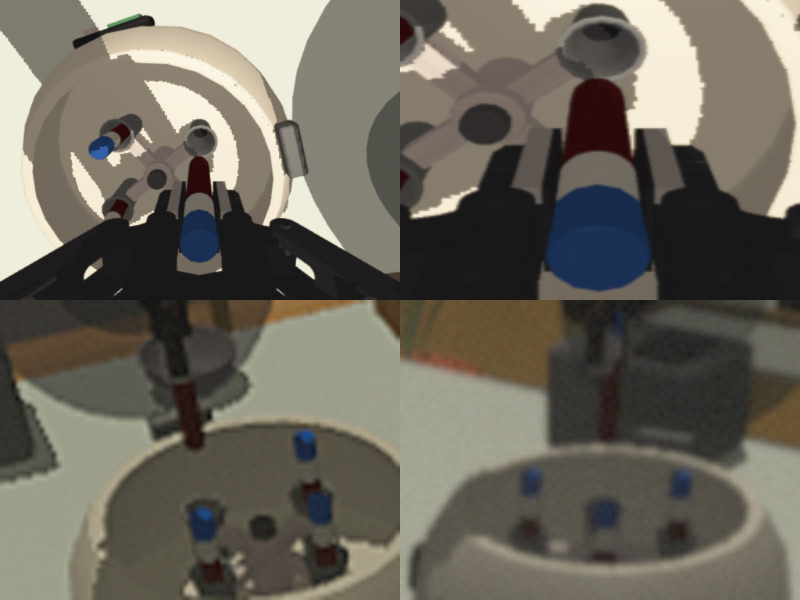

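The tube is upright beside the bucket's mouth at wrist-crop (604,47), the lid is well clear to the right, and the rotor hasn't moved. I'll compute the final small correction.

```bash
python3 - <<'E'
from h import *
c,d,e=pickle.load(open("c6.pkl","rb"))
print("bucket now",onz(c,257.9,180.1,115))
tcp=np.array([476.9,282.7,232.3]); bz=tcp[2]-64.2
# tube side edges and apex in wrist: dark red mask
h=cv2.cvtColor(c["img"],cv2.COLOR_RGB2HSV); m=((h[...,1]>150)&((h[...,0]<8)|(h[...,0]>172))&(h[...,2]<120)).astype(np.uint8)
for v in range(184,232,4):
    x=np.where(m[v,225:290])[0]+225
    if len(x): print(v,x[0],x[-1],(x[0]+x[-1])/2)
for dx,dy in((0,0),(1.5,0),(3,0),(1.5,2)):
    p=tcp+[dx,dy,0]; print(dx,dy,"axis @bottom+8, +40",[np.round(proj(c,[p[0],p[1],bz+k]),1) for k in(0,8,40)], "apex far edge",np.round(proj(c,[p[0]+5,p[1],bz+3]),1))
E
```

```text
bucket now [475.23538477 285.88501443 115.        ]
204 247 262 254.5
208 244 265 254.5
212 243 265 254.0
216 243 266 254.5
220 242 266 254.0
224 242 267 254.5
228 241 267 254.0
0 0 axis @bottom+8, +40 [array([254.2, 204.1]), array([254.2, 208.2]), array([254.3, 228.3])] apex far edge [255.4 212.9]
1.5 0 axis @bottom+8, +40 [array([254.6, 206.3]), array([254.6, 210.5]), array([254.7, 230.9])] apex far edge [255.7 215.1]
3 0 axis @bottom+8, +40 [array([254.9, 208.5]), array([255. , 212.7]), array([255.1, 233.4])] apex far edge [256.1 217.3]
1.5 2 axis @bottom+8, +40 [array([257.7, 205.9]), array([257.8, 210. ]), array([258.4, 230.4])] apex far edge [258.8 214.7]
```

```bash
python3 - <<'E'
from h import *
c2=pickle.load(open("c2.pkl","rb")); c,d,e=pickle.load(open("c6.pkl","rb"))
for n,q,u,v in(("c2",c2,218,53),("c6",c,258,180)):
    g=cv2.cvtColor(q["img"],cv2.COLOR_RGB2GRAY)
    print(n,"row",g[v,u-26:u+27].tolist()); print("col",g[v-26:v+27,u].tolist())
    for z in(115,):
        for cx in((477.2,284),(475.3,284)):
            P=np.array([proj(q,[cx[0]+r*np.cos(t),cx[1]+r*np.sin(t),z]) for r in(18,) for t in np.linspace(0,6.28,60)])
            print("pred outer bbox",cx,P.min(0).round(1),P.max(0).round(1))
E
```

```text
c2 row [125, 146, 163, 228, 236, 236, 233, 196, 145, 129, 99, 69, 59, 58, 55, 54, 52, 51, 51, 50, 50, 50, 51, 49, 38, 25, 23, 22, 24, 23, 21, 22, 22, 21, 20, 22, 20, 25, 49, 67, 77, 102, 128, 133, 163, 229, 236, 237, 236, 236, 236, 236, 236]
col [121, 121, 122, 123, 139, 143, 152, 137, 123, 97, 62, 57, 55, 51, 52, 51, 50, 50, 50, 50, 50, 50, 50, 46, 35, 25, 23, 22, 21, 23, 22, 22, 23, 22, 21, 20, 21, 22, 30, 50, 72, 79, 92, 126, 134, 141, 208, 234, 236, 236, 236, 235, 235]
pred outer bbox (477.2, 284) [199.   32.3] [237.7  73.7]
pred outer bbox (475.3, 284) [197.   32.3] [235.6  73.7]
c6 row [127, 125, 124, 118, 89, 84, 111, 90, 83, 80, 77, 76, 75, 76, 76, 78, 77, 78, 78, 78, 77, 76, 75, 75, 76, 74, 72, 71, 69, 68, 65, 61, 59, 59, 60, 59, 60, 58, 59, 59, 62, 67, 82, 115, 130, 143, 192, 234, 239, 240, 239, 240, 240]
col [69, 68, 68, 67, 67, 72, 108, 151, 139, 117, 79, 47, 25, 24, 25, 28, 28, 39, 39, 40, 41, 45, 64, 71, 71, 73, 72, 73, 73, 73, 74, 74, 74, 75, 74, 74, 75, 75, 77, 80, 82, 84, 86, 88, 91, 113, 80, 33, 24, 23, 25, 19, 17]
pred outer bbox (477.2, 284) [233.2 160.5] [278.5 204.3]
pred outer bbox (475.3, 284) [232.9 158.1] [278.2 202.1]
```

Refined rim edges put the bucket at (476.6,284.5) in both wrist views, and the tube's bottom at about (479.4,282.7). I'll correct sideways by +0.3 and +0.14 cm in tool axes, then lower slowly by 4.2 cm.

>>> {"name": "step_arm", "arguments": {
  "increments": [
    [[0.3,0.14,0],[0,0,0],5],
    [[0.3,0.14,0.5],[0,0,0],5],
    [[0.3,0.14,1.3],[0,0,0],5],
    [[0.3,0.14,2.1],[0,0,0],5],
    [[0.3,0.14,2.9],[0,0,0],5],
    [[0.3,0.14,3.6],[0,0,0],5],
    [[0.3,0.14,4.2],[0,0,0],5],
    [[0.3,0.14,4.2],[0,0,0],5]
  ]
}}

```text
time_s: 11.95
eef_pos: [473.9, 284.4, 189.6]
ee_rot: [-0.0, 0.073, 0.997, -0.0]
force: [0.2, 0.4, -0.5]
grip_width: 0.187
grip_force: 24.4
```

>>> {"name": "step_arm", "arguments": {
  "increments": [
    [[0,0,0],[0,0,0],5],
    [[0,0,0],[0,0,0],5],
    [[0,0,0],[0,0,0],5],
    [[0,0,0],[0,0,0],5]
  ]
}}

```text
time_s: 12.45
eef_pos: [474.0, 284.5, 190.1]
ee_rot: [0.0, 0.073, 0.997, 0.0]
force: [0.7, -0.2, -0.3]
grip_width: 0.179
grip_force: 24.4
```

```bash
python3 - <<'E'
from h import *
c=ctrl.capture("wrist");d=ctrl.capture("side");e=ctrl.capture("scene"); s=ctrl.sense();print(s["time_s"],s["eef_pos"],s["grip_width"],s["grip_force"],s["force"].round(1),np.abs(s["dq"]).max())
t=s["eef_pos"]; g=cv2.cvtColor(c["img"],cv2.COLOR_RGB2GRAY)
h=cv2.cvtColor(c["img"],cv2.COLOR_RGB2HSV); m=((h[...,1]>150)&((h[...,0]<8)|(h[...,0]>172))&(h[...,2]<120))
for v in range(188,232,3):
    x=np.where(m[v,225:290])[0]+225
    if len(x): print(v,x[0],x[-1])
for dx in(0,2.5): print(dx,np.round(proj(c,[t[0]+dx,t[1],t[2]-56.2]),1))
for X in([476.6,284.5],):
    P=np.array([proj(c,[X[0]+18*np.cos(a),X[1]+18*np.sin(a),115]) for a in np.linspace(0,6.28,60)]);print("rim pred",P.min(0).round(1),P.max(0).round(1))
print("row190",g[190,225:295].tolist());print("col 256",g[160:210,256].tolist())
# tube in side view: dark red blob rows near bucket
for n,q in(("side",d),("scene",e)):
    u0,v0=map(int,proj(q,[476.6,284.5,150])); hh=cv2.cvtColor(q["img"],cv2.COLOR_RGB2HSV)
    mm=((hh[...,1]>110)&((hh[...,0]<8)|(hh[...,0]>172))&(hh[...,2]<130))
    L=[]
    for v in range(v0-15,v0+25,3):
        x=np.where(mm[v,u0-12:u0+13])[0]+u0-12
        if len(x): L.append((v,int(x[0]),int(x[-1])))
    print(n,L,[np.round(proj(q,[476.6,284.5,z]),1).tolist() for z in(126,170)])
print("rotor caps",blobs(c["img"],*BL,100),[np.round(proj(c,p),1) for p in((458.6,202,164),(558.4,265.6,164))])
E
```

```text
12.6 [474.04397466 284.44698802 190.03666076] 0.18892929901142363 24.390604819636792 [-0.2  0.1 -0.4] 0.002012701839574266
200 254 255
203 248 261
206 245 264
209 244 265
212 243 266
215 243 266
218 242 267
221 242 267
224 242 267
227 242 267
230 241 267
0 [254.2 208.3]
2.5 [254.8 212.1]
rim pred [228.2 176.8] [281.4 227.3]
row190 [127, 127, 127, 126, 127, 126, 122, 99, 75, 70, 66, 65, 63, 58, 59, 57, 61, 70, 62, 59, 59, 60, 59, 58, 59, 50, 45, 42, 40, 39, 39, 39, 40, 42, 44, 46, 55, 58, 59, 59, 59, 58, 59, 58, 59, 61, 67, 92, 116, 128, 136, 146, 192, 229, 238, 239, 239, 239, 239, 239, 239, 239, 239, 239, 239, 239, 239, 239, 239, 239]
col 256 [242, 242, 242, 238, 203, 96, 67, 68, 67, 67, 67, 66, 67, 66, 65, 66, 75, 114, 151, 144, 126, 109, 55, 39, 38, 39, 39, 37, 39, 39, 39, 46, 69, 73, 73, 73, 73, 72, 73, 67, 32, 23, 24, 20, 25, 19, 17, 19, 18, 19]
side [(99, 164, 167), (102, 164, 167), (105, 165, 168), (108, 166, 169), (111, 169, 169)] [[167.8, 111.7], [165.3, 99.5]]
scene [] [[301.5, 136.2], [302.0, 123.9]]
rotor caps [([100.7, 215.5], [80, 197, 42, 38, 1106]), ([253.6, 307.4], [230, 269, 51, 83, 3082]), ([116.0, 345.1], [107, 333, 19, 25, 211])] [array([ 96.9, 221.4]), array([243.8, 359.1])]
```

The rim edge matches its prediction within 0.2 px, the side view puts the tube's bottom over the bucket within about 1 mm and 1 cm above the mouth, and the arm is still. Handing in.

```bash
python3 -c "
from rig import ctrl
print(ctrl.finish_job())"
```

```text
the job is handed in; nothing more can be done
None
```

I handed the job in with the tall tube held still and upright at 24 N over the empty bucket; by my measurements its bottom is about 11 mm above the mouth and within about 2 mm of its centre, but no verdict was returned.

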